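# Seat a taper-shank collet chuck in its socket of the holding block

### The job

Take the collet chuck that hangs alone in the single bracket and put it into the socket of the holding block that fits its taper shank, so that its nut can be tightened there. Lower it in, turn it with a light hand until the flat tang at its tip drops into the hidden slot, press it fully home and let go. Do not force or jam it (a push of 10 to 15 N is plenty), and leave the two chucks in the double bracket alone.

Things in the scene. Friction and masses are not known exactly. Their poses are not given: they have to be found in the camera images.
- socket_block: holding block: dark cast block 64 x 204 mm, 100 mm high, on a foot 104 x 236 x 12 mm, fixed to the bench; origin on the bench under its centre, y along its row of three sockets. Each socket is a clamped steel sleeve (it does not turn), its knurled collar 40 mm across and 10 mm above the block; its bore tapers like the shanks, with 0.6 mm of play round a seated shank
- mouth_small (a point): centre of the mouth of the small socket (right-hand end, block -y; 1 punched dot on the front), 13.3 mm bore, 110 mm above the bench; axes as the block's. The tang slot deep inside cannot be seen; its long direction lies anywhere within 0.75 rad of the block's x axis. With the tang on the slot's edge the chuck stands 7 mm above its home height
- mouth_medium (a point): centre of the mouth of the medium socket (middle; 2 punched dots on the front), 19 mm bore, 110 mm above the bench; axes as the block's. The tang slot deep inside cannot be seen; its long direction lies anywhere within 0.75 rad of the block's x axis. With the tang on the slot's edge the chuck stands 8.5 mm above its home height
- mouth_large (a point): centre of the mouth of the large socket (left-hand end, block +y; 3 punched dots on the front), 25 mm bore, 110 mm above the bench; axes as the block's. The tang slot deep inside cannot be seen; its long direction lies anywhere within 0.75 rad of the block's x axis. With the tang on the slot's edge the chuck stands 11.5 mm above its home height
- chuck_small: loose steel collet chuck with the small shank, 0.2 to 0.5 kg; origin on its axis at the underside of the flange (44 mm across, 6 mm thick), z up. Below: tapered shank 12 mm thick at the flange, 9.4 mm at the lower end, then a flat tang 8.7 x 5.2 mm and 8.5 mm long, its broad side along x (slot 0.9 mm wider than the tang is thick); tip 67 mm below the origin. Home: flange underside 5 mm above the mouth
- chuck_small_grip (a point): grip point of the chuck with the small shank: on its axis, 24 mm above the flange's underside, half-way up two spanner flats 26 mm apart (25 mm broad, square to y, from 17 mm below to 14 mm above the point); collet nut 25 mm across up to 27 mm above it. Home in its socket, this point is 29 mm above the mouth. The three chucks differ only in the shank
- chuck_medium: loose steel collet chuck with the medium shank, 0.2 to 0.5 kg; origin on its axis at the underside of the flange (44 mm across, 6 mm thick), z up. Below: tapered shank 18 mm thick at the flange, 14.6 mm at the lower end, then a flat tang 13 x 6.3 mm and 10 mm long, its broad side along x (slot 1.2 mm wider than the tang is thick); tip 79 mm below the origin. Home: flange underside 5 mm above the mouth
- chuck_medium_grip (a point): grip point of the chuck with the medium shank: on its axis, 24 mm above the flange's underside, half-way up two spanner flats 26 mm apart (25 mm broad, square to y, from 17 mm below to 14 mm above the point); collet nut 25 mm across up to 27 mm above it. Home in its socket, this point is 29 mm above the mouth. The three chucks differ only in the shank
- chuck_large: loose steel collet chuck with the large shank, 0.2 to 0.5 kg; origin on its axis at the underside of the flange (44 mm across, 6 mm thick), z up. Below: tapered shank 24 mm thick at the flange, 19.8 mm at the lower end, then a flat tang 18 x 7.9 mm and 13 mm long, its broad side along x (slot 1.2 mm wider than the tang is thick); tip 99 mm below the origin. Home: flange underside 5 mm above the mouth
- chuck_large_grip (a point): grip point of the chuck with the large shank: on its axis, 24 mm above the flange's underside, half-way up two spanner flats 26 mm apart (25 mm broad, square to y, from 17 mm below to 14 mm above the point); collet nut 25 mm across up to 27 mm above it. Home in its socket, this point is 29 mm above the mouth. The three chucks differ only in the shank
- bracket_hole (a point): centre of the 28 mm hole in the top of the single bracket: a folded grey sheet-steel stand 86 mm wide, 84 mm deep, 112 mm high, open to the front, fixed; one of the three chucks hangs in it by its flange. The double bracket farther back (160 mm wide, same height) holds the other two
There are look-alikes about, which are no part of the job. What is shaped like the chuck_small but orange is not meant. Leave any yellow look-alike of the chuck_medium alone.

How it is judged:
By the outcome, as a careful person would: the job done as asked, in the order asked, and still so for the second after the job is handed in, with the robot touching nothing.
It also fails if it takes over 72 s, if anything falls off the work surface, if the arm or the gripper's body presses on something with over 40 N, if the wrist force passes 120 N, or if a joint passes its speed limit or range.

### The arm

A 6-joint arm with a two-finger parallel gripper is mounted at the origin on a cart in front of the work surface, level with it; the furniture and walls round the work are solid. World frame = base frame: x ahead of the robot, y to its left, z up, the work surface at z = 0. Lengths are in m, angles in degrees, forces in N, time in s.
With the tool pointing down it reaches from about 0.3 to 0.75 m from the base axis. Payload 8.5 kg.
Tool frame: the origin (TCP) lies between the finger pads; the fingertips stand 25 mm ahead of it and the grasp point (between the pads) lies 6 mm ahead of it; x points along the fingers, y is the direction in which the jaws open and shut, and the axes are right-handed (so a half turn about x gives the same grasp; the last joint's range is limited). The gripper opens to 85 mm and grips with 20 to 120 N. Pads are 22 mm wide; open, the fingers measure 114 mm over their backs; the gripper's body (76 mm by 85 mm) begins 54 mm behind the grasp point. The pads swing forward as they close: fully open they stand 13 mm farther back than shut.
Start: joints at [51.263, 21.807, 74.336, -0, 83.858, -12.336], TCP at [0.245, 0.493, 0.256] pointing down, gripper open.
Joint ranges: [-178.18, 178.18], [-50.72, 133.34], [12.68, 142.11], [-81.47, 261.47], [9.98, 163.14], [-165.26, 165.26]. Speed limits (degrees/s): [136.94, 136.94, 180, 180, 180, 180].

### API

Orientations are given as a 3x3 rotation matrix whose columns are the frame's x, y, z axes.
In Python, from rig import sensors, get_image, workorder gives the robot as it stands.
- The arm moves only by the tool arm_command, never from a script. Its argument "plan" is a list that holds one entry, the list of rows, each a list of 6 numbers: the shift along the tool's x, y, z in units of 25 mm (1.0 is 25 mm), then the turn, a rotation vector about the tool's x, y, z in units of 6 degrees (1.0 is 6 degrees). In form: [[[dx, dy, dz, ax, ay, az], ...]]. A call has 1 to 10 rows; each row is the pose to reach, as a shift and turn from the pose commanded when the call began, along the tool's axes at that moment; what a row does not reach only later rows make up. A row lasts 1/10 s, in which the tool goes at most 50 mm and 8.59 degrees, less where a joint would pass 70% of its speed; a pose out of reach is approached as far as the arm can. A call with a gripper value outside its range is refused whole. "jaw" is the closure, from 0 (fully open) to 1 (shut), set as the call begins (left out, the last holds). The fingers move at their own pace and stop on an object; "newtons" is the grip in N (left out, the last holds). Time passes only in rows, so rows that repeat a pose let the fingers close. It gives the time, the measured TCP pose, the force and the opening at its end, in the units of the state.
- sensors.observe(): the state, without advancing time (a new reading comes with each control period).
- get_image(name): name is "side" or "top" or "wrist"; returns a dict with "img" (480x640x3 uint8, red, green, blue), "fx", "fy", "cx", "cy" (pixels), "T" (4x4, takes a point from camera to world coordinates). Camera axes: x right, y up, looking along -z (the intrinsics and any distortion apply to the point x, -y, -z); pixel columns grow to the right and rows downward; lengths in m; the calibration is good to about 2 mm. A picture is of the moment at which its call begins. There is no depth.
- workorder.close_job(): hands the job in, once; it reports no verdict.
The state is a dict: "time_s": time; "q": joint angles; "qvel": joint speeds; "joint_efforts": joint torques, N m; "position": TCP position; "tool_rot": TCP orientation; "ft_force": force on the tool from outside, world axes, zero at the start; "wrist_torque": the same for the moment, N m; "grip_width": finger opening in m.
Only numpy, scipy, OpenCV 4.12 (cv2) and the standard library are available. Lean on these libraries where they do the work, as an engineer would, in place of code of your own. Each camera call takes 0.05 s, during which the arm holds its last target. There are 200 camera calls.

## Working session

There is one attempt and no reset: what is moved stays moved. The work goes in short steps, Python scripts to look and compute and a tool call to move; the robot and the scene stay as the last step left them, time stands still between calls to the robot, and variables do not carry over. Pictures are saved under pics/ and viewed, about 8 in all and at most 12, crops included, and the job is handed in when it is done.

Besides the shell and the picture viewer there is one more tool, called after "Request:" as a command line: name --argument value ..., lists and objects as JSON in quotes. arm_command: Moves the arm, as the interface text tells. Its arguments: {"type":"object","properties":{"plan":{"type":"array","items":{"type":"array","items":{"type":"array","items":{"type":"number"}}}},"jaw":{"type":"number"},"newtons":{"type":"number"}},"required":["plan"]}

```bash
mkdir -p pics; cat > h.py <<'E'
import numpy as np, cv2
from rig import sensors, get_image, workorder
def snap(n,f):
    d=get_image(n); cv2.imwrite(f,cv2.cvtColor(d['img'],cv2.COLOR_RGB2BGR))
    np.savez('pics/'+n+'_cal.npz',**{k:np.array(v) for k,v in d.items()}); return d
def cal(n): return dict(np.load('pics/'+n+'_cal.npz',allow_pickle=True))
def atz(d,u,v,z):
    T=np.array(d['T']); r=T[:3,:3]@np.array([(u-d['cx'])/d['fx'],-(v-d['cy'])/d['fy'],-1.]); o=T[:3,3]
    return o+r*(z-o[2])/r[2]
def proj(d,p):
    T=np.array(d['T']); c=T[:3,:3].T@(np.array(p)-T[:3,3]); return np.array([d['cx']-d['fx']*c[0]/c[2], d['cy']+d['fy']*c[1]/c[2]])
def togo(p,R=None):
    s=sensors.observe(); Rt=np.array(s['tool_rot']); print('shift units',np.round(Rt.T@(np.array(p)-s['position'])/.025,3))
    if R is not None: print('turn units',np.round(np.degrees(cv2.Rodrigues(Rt.T@R)[0].ravel())/6,3))
E
python3 - <<'E'
from h import *
for n in('top','side'):
    d=snap(n,f'pics/{n}1.png'); print(n,{k:np.round(v,4).tolist() for k,v in d.items() if k!='img'})
print(sensors.observe())
E
```

```text
top {'fx': 501.8919, 'fy': 501.8919, 'cx': 316.5247, 'cy': 242.7906, 'T': [[0.0188, 0.9907, -0.1349, 0.4116], [-0.9997, 0.0204, 0.0104, 0.0501], [0.013, 0.1346, 0.9908, 1.1973], [0.0, 0.0, 0.0, 1.0]]}
side {'fx': 547.8294, 'fy': 547.8294, 'cx': 318.767, 'cy': 240.4478, 'T': [[-0.9953, 0.0606, -0.0762, 0.4464], [-0.0973, -0.6063, 0.7892, 1.0587], [0.0016, 0.7929, 0.6094, 0.9207], [0.0, 0.0, 0.0, 1.0]]}
{'time_s': 0.1, 'q': array([ 5.12635944e+01,  2.18358461e+01,  7.43790346e+01, -3.13784673e-04,
        8.38575348e+01, -1.23354787e+01]), 'qvel': array([-0.04169384, -0.13902293, -0.15675367, -0.00194212,  0.01158277,
       -0.03936256]), 'joint_efforts': array([ 4.26113169e-03, -4.49219477e+01, -2.31653899e+01, -1.17190752e-04,
        3.65687309e-03,  1.91445571e-05]), 'position': array([0.24441091, 0.49245387, 0.25579363]), 'tool_rot': array([[-7.86615359e-04,  4.44648654e-01,  8.95704726e-01],
       [-9.89280885e-04,  8.95704218e-01, -4.44649271e-01],
       [-9.99999201e-01, -1.23587151e-03, -2.64692281e-04]]), 'ft_force': array([-0.76487215, -0.08293317, -0.14536222]), 'wrist_torque': array([-0.02727058, -0.01264792, -0.02463391]), 'grip_width': 0.08527110464028018}
```

View pics/top1.png

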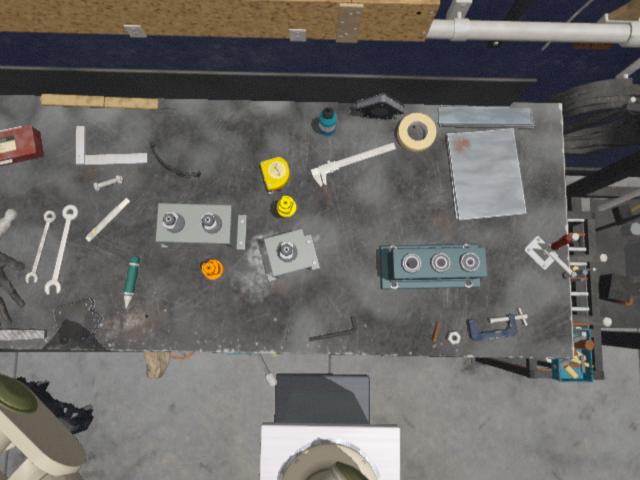

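View pics/side1.png

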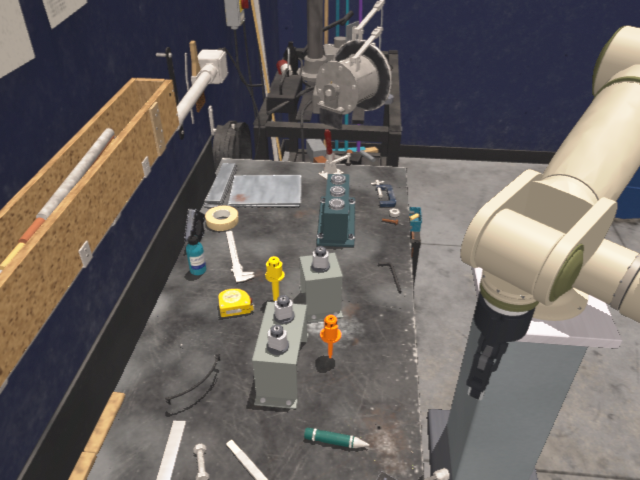

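The top view shows these candidates: single-bracket chuck at (287,250), which is the target; double-bracket chucks at (171,220) and (210,221); orange look-alike at (212,268); yellow look-alike at (287,207). The block is at (440,263). Next I'll check the choice in a close crop.

```bash
python3 - <<'E'
from h import *
im=cv2.imread('pics/top1.png'); s=cv2.imread('pics/side1.png')
a=cv2.resize(im[220:290,245:345],None,fx=4,fy=4,interpolation=cv2.INTER_CUBIC)
b=cv2.resize(im[235:295,370:500],None,fx=4,fy=4,interpolation=cv2.INTER_CUBIC)[:,:520]
c=cv2.resize(s[160:340,270:370],None,fx=2.8,fy=2.8,interpolation=cv2.INTER_CUBIC)
o=np.zeros((540,800,3),np.uint8); o[:280,:400]=a; o[290:530,:520]=b; o[:504,520:800]=c[:504]
cv2.imwrite('pics/c1.png',o)
d=cal('top')
for u,v,z in [(287,249,.163),(411,263,.11),(441,262,.11),(470,262,.11)]: print(np.round(atz(d,u,v,z),4))
E
```

```text
[0.5381 0.1003 0.163 ]
[ 0.5194 -0.168   0.11  ]
[ 0.5229 -0.2336  0.11  ]
[ 0.5241 -0.2972  0.11  ]
```

View pics/c1.png

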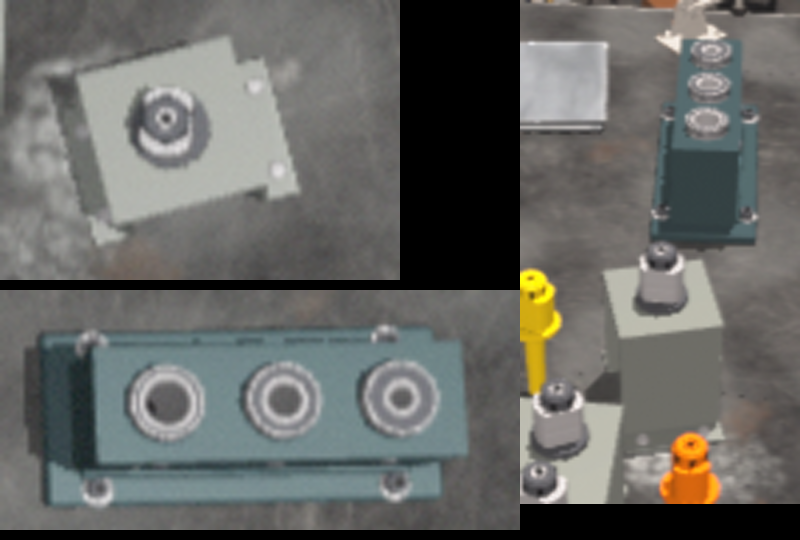

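Target confirmed: the steel chuck in the single bracket, bright crescents at crop (165,95)/(165,150), so its flats face roughly ±y. Shank not visible yet; I'll read it after lifting. Hover first.

```bash
python3 - <<'E'
from h import *
togo([.538,.100,.29],np.array([[0,0,1.],[0,1,0],[-1,0,0]]))
E
```

```text
shift units [-1.362 -8.841 17.499]
turn units [-4.4   -0.005  0.011]
```

Request:
arm_command --plan '[[[-1.36, -0.9, 1.75, -0.5, 0, 0], [-1.36, -1.8, 3.5, -1, 0, 0], [-1.36, -2.7, 5.3, -1.5, 0, 0], [-1.36, -3.6, 7, -2, 0, 0], [-1.36, -4.5, 8.8, -2.5, 0, 0], [-1.36, -5.4, 10.6, -3, 0, 0], [-1.36, -6.3, 12.3, -3.5, 0, 0], [-1.36, -7.3, 14.2, -4, 0, 0], [-1.36, -8.2, 16, -4.4, 0, 0], [-1.36, -8.84, 17.5, -4.4, 0, 0]]]'

```text
time_s: 1.1
position: [0.5389, 0.0981, 0.2902]
tool_rot: [[-0.001, -0.001, 1.0], [0.0, 1.0, 0.001], [-1.0, 0.0, -0.001]]
ft_force: [1.5, 1.6, 0.8]
grip_width: 0.0857
```

Request:
arm_command --plan '[[[0, 0, 0, 0, 0, 0], [0, 0, 0, 0, 0, 0], [0, 0, 0, 0, 0, 0]]]'

```text
time_s: 1.4
position: [0.5376, 0.1008, 0.2902]
tool_rot: [[-0.001, -0.001, 1.0], [0.0, 1.0, 0.001], [-1.0, 0.0, -0.001]]
ft_force: [-0.3, 0.5, 0.2]
grip_width: 0.0852
```

```bash
python3 - <<'E'
from h import *
d=snap('wrist','pics/w1.png'); print({k:np.round(v,4).tolist() for k,v in d.items() if k!='img'})
s=sensors.observe(); print(s['time_s'],s['position'],s['q'],s['ft_force']); print(proj(d,[.538,.1,.163]))
E
```

```text
{'fx': 374.2113, 'fy': 374.2113, 'cx': 321.4524, 'cy': 238.0868, 'T': [[0.0001, -0.9529, -0.3031, 0.4601], [1.0, 0.0003, -0.0007, 0.1004], [0.0008, -0.3031, 0.9529, 0.4083], [0.0, 0.0, 0.0, 1.0]]}
1.45 [0.5375009 0.1010859 0.2904212] [-1.75903889e+00  2.02464007e+01  7.10800555e+01  9.24231950e-03
  8.86845871e+01 -9.18362192e+01] [0.14749224 1.01928889 0.12407639]
[320.63649794 237.88429104]
```

View pics/w1.png

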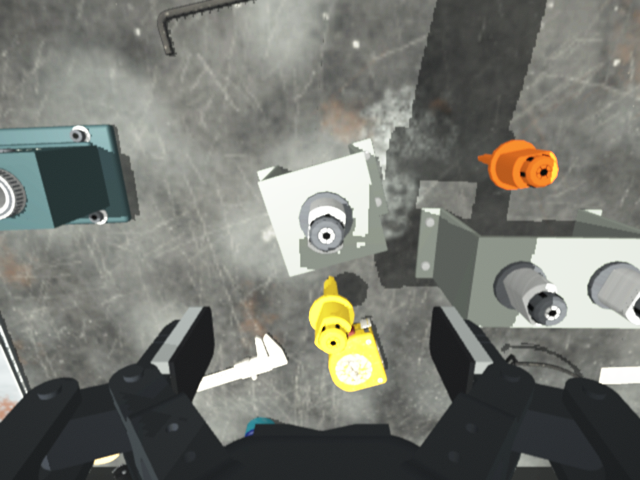

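Wrist view: chuck nut face at (326,236), bracket plate around it, yellow look-alike at (333,320), orange at (520,165), double bracket at right. I need the flat direction.

```bash
python3 - <<'E'
from h import *
im=cv2.imread('pics/w1.png'); cv2.imwrite('pics/c2.png',cv2.resize(im[175:275,265:385],None,fx=6,fy=6,interpolation=cv2.INTER_CUBIC))
d=cal('wrist'); print(atz(d,326,236,.163))
E
```

```text
[0.53664355 0.10368442 0.163     ]
```

View pics/c2.png

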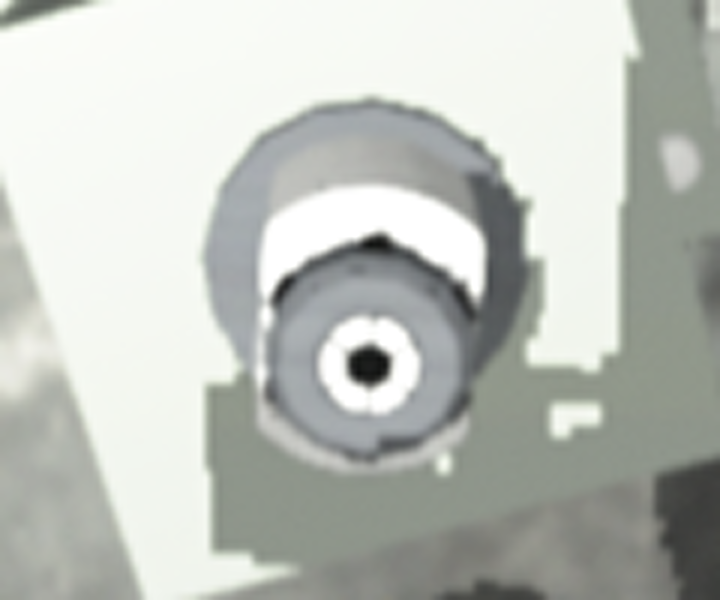

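Flats are yawed about −4°. Descend and grip.

Request:
arm_command --plan '[[[0.7, 0.1, 0, 0.3, 0, 0], [1.5, 0.1, 0, 0.67, 0, 0], [2.3, 0.1, 0, 0.67, 0, 0], [3.1, 0.1, 0, 0.67, 0, 0], [3.9, 0.1, 0, 0.67, 0, 0], [4.6, 0.1, 0, 0.67, 0, 0], [5.2, 0.1, 0, 0.67, 0, 0], [5.6, 0.1, 0, 0.67, 0, 0], [5.7, 0.1, 0, 0.67, 0, 0], [5.7, 0.1, 0, 0.67, 0, 0]]]'

```text
time_s: 2.45
position: [0.5381, 0.1031, 0.1481]
tool_rot: [[0.0, 0.069, 0.998], [-0.0, 0.998, -0.069], [-1.0, -0.0, 0.0]]
ft_force: [1.3, 0.1, 0.4]
grip_width: 0.0852
```

Request:
arm_command --plan '[[[0, 0, 0, 0, 0, 0], [0, 0, 0, 0, 0, 0], [0, 0, 0, 0, 0, 0], [0, 0, 0, 0, 0, 0], [0, 0, 0, 0, 0, 0], [0, 0, 0, 0, 0, 0], [0, 0, 0, 0, 0, 0], [0, 0, 0, 0, 0, 0], [0, 0, 0, 0, 0, 0], [0, 0, 0, 0, 0, 0]]]' --jaw 1 --newtons 50

```text
time_s: 3.45
position: [0.5384, 0.1026, 0.1483]
tool_rot: [[0.001, 0.07, 0.998], [-0.0, 0.998, -0.07], [-1.0, 0.0, 0.001]]
ft_force: [0.4, 0.1, 5.3]
grip_width: 0.0252
```

Request:
arm_command --plan '[[[-0.4, 0, 0, 0, 0, 0], [-0.9, 0, 0, 0, 0, 0], [-1.5, 0, 0, 0, 0, 0], [-2.1, 0, 0, 0, 0, 0], [-2.8, 0, 0, 0, 0, 0], [-3.5, 0, 0, 0, 0, 0], [-4.2, 0, 0, 0, 0, 0], [-4.9, 0, 0, 0, 0, 0], [-5.6, 0, 0, 0, 0, 0], [-6, 0, 0, 0, 0, 0]]]'

```text
time_s: 4.45
position: [0.538, 0.1026, 0.2989]
tool_rot: [[0.0, 0.07, 0.998], [-0.0, 0.998, -0.07], [-1.0, -0.0, 0.0]]
ft_force: [-0.7, 0.1, -4.1]
grip_width: 0.0251
```

```bash
python3 - <<'E'
from h import *
d=snap('side','pics/s2.png'); s=sensors.observe(); print(s['position'],s['ft_force'],s['wrist_torque'],s['grip_width'])
u,v=proj(d,s['position']-np.array([0,0,.07])).astype(int); print(u,v)
im=cv2.imread('pics/s2.png'); cv2.imwrite('pics/c3.png',cv2.resize(im[v-60:v+60,u-60:u+60],None,fx=5,fy=5,interpolation=cv2.INTER_CUBIC))
p=s['position']-np.array([0,0,.035])
for z in(0,-.03,-.067,-.079,-.099): print(z,proj(d,p+[0,0,z])-[u-60,v-60])
E
```

```text
[0.53837835 0.10262588 0.30002896] [ 1.38858756 -1.10519185 -1.65608797] [-0.02590104 -0.03497406 -0.01165414] 0.02462792366093411
318 222
0 [60.9896281  47.57589774]
-0.03 [60.96372336 59.10370853]
-0.067 [60.93285945 72.83838784]
-0.079 [60.92309671 77.1828858 ]
-0.099 [60.90708523 84.30811713]
```

View pics/c3.png

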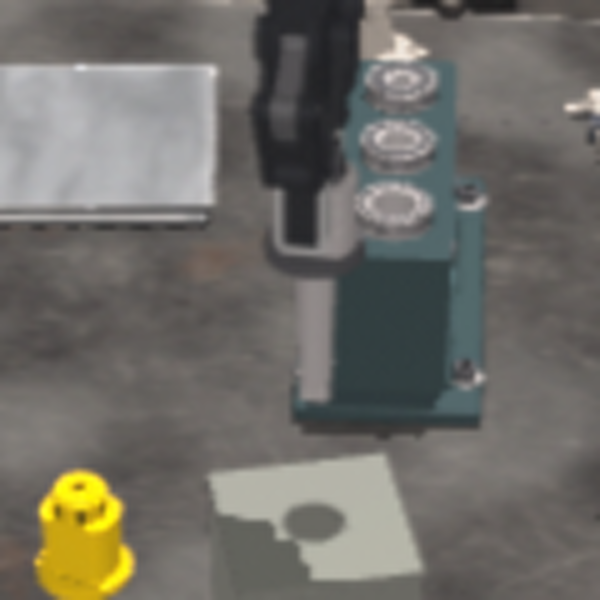

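Chuck lifted: flange-to-tip about 29 px against a predicted 29.6 for medium (25 small, 37 large), and the shank/flange ratio also says medium. So it goes into the medium, middle socket, at (285,400) in the c1 crop. Go above it.

```bash
python3 - <<'E'
from h import *
togo([.524,-.232,.30])
E
```

```text
shift units [ 1.0000e-03 -1.3392e+01  3.6500e-01]
```

Request:
arm_command --plan '[[[0, -1, 0, 0, 0, 0], [0, -2.5, 0.1, 0, 0, 0], [0, -4, 0.1, 0, 0, 0], [0, -5.5, 0.2, 0, 0, 0], [0, -7, 0.2, 0, 0, 0], [0, -8.5, 0.3, 0, 0, 0], [0, -10, 0.3, 0, 0, 0], [0, -11.5, 0.36, 0, 0, 0], [0, -12.7, 0.36, 0, 0, 0], [0, -13.4, 0.36, 0, 0, 0]]]'

```text
time_s: 5.5
position: [0.5231, -0.2342, 0.2967]
tool_rot: [[-0.002, 0.072, 0.997], [0.001, 0.997, -0.072], [-1.0, 0.001, -0.002]]
ft_force: [0.0, -0.1, -4.3]
grip_width: 0.0253
```

Request:
arm_command --plan '[[[0, 0, 0, 0, 0, 0], [0, 0, 0, 0, 0, 0], [0, 0, 0, 0, 0, 0], [0, 0, 0, 0, 0, 0]]]'

```text
time_s: 5.9
position: [0.5238, -0.231, 0.298]
tool_rot: [[0.0, 0.069, 0.998], [0.0, 0.998, -0.069], [-1.0, 0.0, 0.0]]
ft_force: [1.0, -0.1, -3.4]
grip_width: 0.0254
```

```bash
python3 - <<'E'
from h import *
d=snap('wrist','pics/w2.png'); s=sensors.observe(); p=s['position']; print(p,s['ft_force'],s['wrist_torque'])
R=s['tool_rot']
for z in(-.036,-.115): print('axis',z,proj(d,p+[0,0,z]),proj(d,p+[0,0,z]-.0018*R[:,2]))
print('mouth',proj(d,[.523,-.2336,.11]))
im=cv2.imread('pics/w2.png'); cv2.imwrite('pics/c4.png',cv2.resize(im[60:300,170:490],None,fx=2.5,fy=2.5,interpolation=cv2.INTER_CUBIC))
E
```

```text
[ 0.52378695 -0.23118841  0.29797831] [-0.76855981  0.48588528 -3.30974364] [-0.01482609  0.02479712  0.0965065 ]
axis -0.036 [321.79845207 297.55655934] [321.7969355  293.96795277]
axis -0.115 [321.59810319 242.76328736] [321.59660552 240.15471473]
mouth [318.5745436  214.69264273]
```

View pics/c4.png

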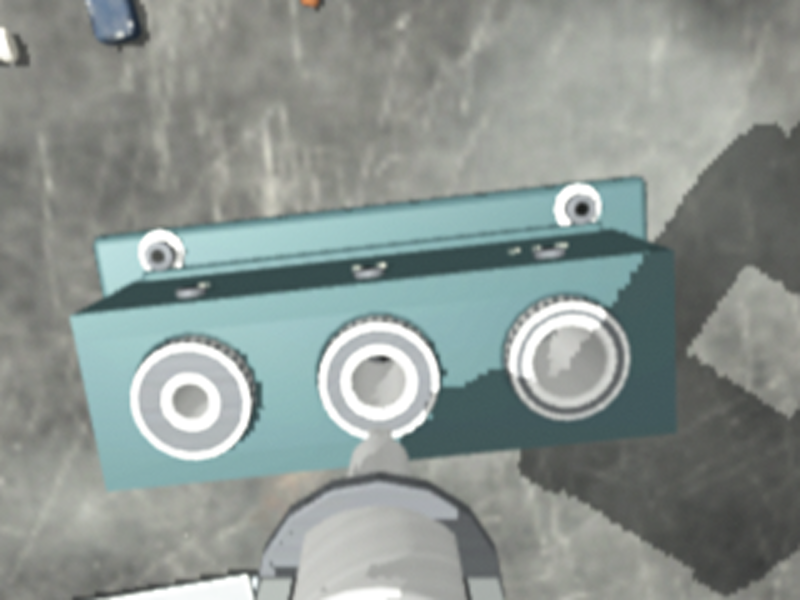

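```bash
python3 - <<'E'
from h import *
d=cal('wrist'); s=sensors.observe(); p=s['position']; R=s['tool_rot']
f=lambda q:np.round((proj(d,q)-[170,60])*2.5,1)
for o in(0,-.002,-.004):
  print(o,'flange front top/bottom',f(p+[0,0,-.030]+(o-.022)*R[:,2]),f(p+[0,0,-.036]+(o-.022)*R[:,2]),'shank end front',f(p+[0,0,-.105]+(o-.0073)*R[:,2]),'L/R flange',f(p+[0,0,-.03]-.022*R[:,1])[0],f(p+[0,0,-.03]+.022*R[:,1])[0],'tip',f(p+[0,0,-.115]+(o)*R[:,2]))
im=cv2.imread('pics/c4.png'); g=cv2.cvtColor(im,cv2.COLOR_BGR2GRAY)
c=cv2.HoughCircles(cv2.GaussianBlur(g[280:470,280:480],(5,5),1),cv2.HOUGH_GRADIENT,1,3,param1=120,param2=25,minRadius=35,maxRadius=65); print(c[0][:6]+[280,280,0])
print('mouth',atz(d,170+380/2.5,60+381/2.5,.11),'large',atz(d,170+568/2.5,60+358/2.5,.11),'small',atz(d,170+190/2.5,60+400/2.5,.11))
print(g[400:480:2,380].tolist()); print(g[462:490,379].tolist())
E
```

```text
0 flange front top/bottom [379.5 492.2] [379.4 480.1] shank end front [379.  441.8] L/R flange 254.5 504.6 tip [379.  456.9]
-0.002 flange front top/bottom [379.5 481. ] [379.4 469.3] shank end front [379.  434.2] L/R flange 254.5 504.6 tip [379.  449.7]
-0.004 flange front top/bottom [379.5 469.8] [379.4 458.4] shank end front [379.  426.5] L/R flange 254.5 504.6 tip [379.  442.4]
[[378.5        380.5         59.79999924]
 [378.5        371.5         60.        ]
 [375.5        381.5         49.        ]
 [384.5        376.5         58.90000153]
 [372.5        376.5         58.90000153]
 [379.5        384.5         53.29999924]]
mouth [ 0.52122368 -0.23058745  0.11      ] large [ 0.51772988 -0.16750023  0.11      ] small [ 0.52333281 -0.29512192  0.11      ]
[190, 190, 196, 212, 243, 255, 255, 255, 255, 255, 222, 188, 173, 176, 173, 169, 168, 170, 173, 177, 177, 177, 175, 171, 166, 162, 161, 161, 160, 161, 161, 161, 161, 161, 160, 144, 109, 78, 72, 81]
[161, 161, 161, 161, 161, 162, 160, 152, 144, 127, 109, 93, 79, 74, 73, 75, 84, 98, 112, 132, 149, 163, 175, 178, 179, 179, 177, 175]
```

Chuck sits 1.8 mm toward −(tool z) in the hand (flange front edge at crop row 471); mouth at crop (380,381) gives (0.5212,−0.2306), and block yaw is about +2.5°. Turn to −44° in the air, keeping the chuck axis over the mouth.

Request:
arm_command --plan '[[[0, 0.01, -0.03, 1.3, 0, 0], [0, 0, -0.03, 2.6, 0, 0], [0, -0.01, -0.04, 3.9, 0, 0], [0, -0.02, -0.04, 5.2, 0, 0], [0, -0.03, -0.05, 6.5, 0, 0], [0, -0.03, -0.05, 6.67, 0, 0], [0.3, -0.03, -0.05, 6.67, 0, 0], [0.8, -0.03, -0.05, 6.67, 0, 0], [1.3, -0.03, -0.05, 6.67, 0, 0], [1.6, -0.03, -0.05, 6.67, 0, 0]]]'

```text
time_s: 6.95
position: [0.5221, -0.2324, 0.2564]
tool_rot: [[-0.002, 0.693, 0.721], [0.001, 0.721, -0.693], [-1.0, -0.0, -0.002]]
ft_force: [-0.7, 0.2, -2.7]
grip_width: 0.0252
```

Request:
arm_command --plan '[[[0, 0, 0, 0, 0, 0], [0, 0, 0, 0, 0, 0], [0, 0, 0, 0, 0, 0]]]'

```text
time_s: 7.25
position: [0.5225, -0.2329, 0.2584]
tool_rot: [[0.001, 0.695, 0.719], [-0.001, 0.719, -0.695], [-1.0, 0.0, 0.001]]
ft_force: [-0.3, -0.1, -3.5]
grip_width: 0.025
```

```bash
cat >> h.py <<'E'
def st(m=(.5212,-.2306),off=.0018):
    s=sensors.observe(); R=s['tool_rot']; p=s['position']; z=R[:,2]
    psi=np.degrees(np.arctan2(z[1],z[0])); c=p-off*z
    e=R.T@np.array([m[0]-c[0],m[1]-c[1],0])/.025
    print('t',s['time_s'],'yaw',psi.round(2),'tcp',p.round(4),'axis',c[:2].round(4),'err units yz',e[1:].round(3),'F',np.round(s['ft_force'],1),'M',np.round(s['wrist_torque'],2),'q6',s['q'][5].round(1),'flange h over mouth mm',((p[2]-.0363-.11)*1e3).round(1))
E
python3 -c "from h import *; st()"
```

```text
t 7.25 yaw -44.01 tcp [ 0.5225 -0.2329  0.2584] axis [ 0.5212 -0.2317] err units yz [ 0.03  -0.032] F [-0.3 -0.1 -3.5] M [-0.01 -0.    0.01] q6 -81.9 flange h over mouth mm 112.1
```

Request:
arm_command --plan '[[[0.2, 0.03, -0.03, 0, 0, 0], [0.5, 0.03, -0.03, 0, 0, 0], [0.8, 0.03, -0.03, 0, 0, 0], [1.1, 0.03, -0.03, 0, 0, 0], [1.4, 0.03, -0.03, 0, 0, 0], [1.6, 0.03, -0.03, 0, 0, 0], [1.7, 0.03, -0.03, 0, 0, 0], [1.8, 0.03, -0.03, 0, 0, 0]]]'

```text
time_s: 8.05
position: [0.5224, -0.2318, 0.2127]
tool_rot: [[0.0, 0.695, 0.719], [-0.0, 0.719, -0.695], [-1.0, 0.0, 0.0]]
ft_force: [0.1, -0.1, -3.5]
grip_width: 0.0251
```

```bash
python3 -c "from h import *; st()"
```

```text
t 8.05 yaw -44.04 tcp [ 0.5224 -0.2318  0.2127] axis [ 0.5211 -0.2306] err units yz [0.002 0.004] F [ 0.1 -0.1 -3.5] M [ 0.01 -0.01 -0.03] q6 -81.8 flange h over mouth mm 66.4
```

Tip 12 mm inside, no contact. Go on down to about 22 mm flange height.

Request:
arm_command --plan '[[[0.15, 0, 0, 0, 0, 0], [0.35, 0, 0, 0, 0, 0], [0.55, 0, 0, 0, 0, 0], [0.75, 0, 0, 0, 0, 0], [0.95, 0, 0, 0, 0, 0], [1.1, 0, 0, 0, 0, 0], [1.2, 0, 0, 0, 0, 0], [1.3, 0, 0, 0, 0, 0]]]'

```text
time_s: 8.85
position: [0.5224, -0.2318, 0.1802]
tool_rot: [[0.0, 0.695, 0.719], [-0.0, 0.719, -0.695], [-1.0, 0.0, 0.0]]
ft_force: [-0.0, -0.3, -3.8]
grip_width: 0.0252
```

Request:
arm_command --plan '[[[0.1, 0, 0, 0, 0, 0], [0.2, 0, 0, 0, 0, 0], [0.3, 0, 0, 0, 0, 0], [0.4, 0, 0, 0, 0, 0], [0.4, 0, 0, 0, 0, 0]]]'

```text
time_s: 9.35
position: [0.5223, -0.2318, 0.17]
tool_rot: [[-0.0, 0.695, 0.719], [0.0, 0.719, -0.695], [-1.0, -0.0, -0.0]]
ft_force: [0.5, 1.3, -4.3]
grip_width: 0.0251
```

```bash
python3 -c "from h import *; st()"
```

```text
t 9.35 yaw -44.04 tcp [ 0.5223 -0.2318  0.17  ] axis [ 0.521  -0.2305] err units yz [0.004 0.009] F [ 0.5  1.3 -4.3] M [-0.09 -0.05  0.03] q6 -81.8 flange h over mouth mm 23.7
```

Request:
arm_command --plan '[[[0.06, 0, 0, 0, 0, 0], [0.12, 0, 0, 0, 0, 0], [0.18, 0, 0, 0, 0, 0], [0.24, 0, 0, 0, 0, 0], [0.28, 0, 0, 0, 0, 0]]]'

```text
time_s: 9.85
position: [0.5223, -0.2319, 0.1632]
tool_rot: [[0.0, 0.695, 0.719], [-0.0, 0.719, -0.695], [-1.0, -0.0, 0.0]]
ft_force: [-0.4, -0.2, -3.8]
grip_width: 0.0252
```

Request:
arm_command --plan '[[[0.04, 0, 0, 0, 0, 0], [0.08, 0, 0, 0, 0, 0], [0.12, 0, 0, 0, 0, 0]]]'

```text
time_s: 10.15
position: [0.5224, -0.2319, 0.1604]
tool_rot: [[0.0, 0.695, 0.719], [-0.0, 0.719, -0.695], [-1.0, -0.0, 0.0]]
ft_force: [0.1, -1.0, -3.9]
grip_width: 0.0251
```

```bash
python3 -c "from h import *; st()"
```

```text
t 10.15 yaw -44.04 tcp [ 0.5224 -0.2319  0.1604] axis [ 0.5211 -0.2306] err units yz [0.004 0.002] F [ 0.1 -1.  -3.9] M [-0.21 -0.04 -0.04] q6 -81.8 flange h over mouth mm 14.1
```

Request:
arm_command --plan '[[[0.02, 0, 0, 0, 0, 0], [0.04, 0, 0, 0, 0, 0]]]'

```text
time_s: 10.35
position: [0.5224, -0.2319, 0.1597]
tool_rot: [[0.001, 0.695, 0.719], [-0.001, 0.719, -0.695], [-1.0, -0.0, 0.001]]
ft_force: [-1.0, -0.8, 1.4]
grip_width: 0.0252
```

Request:
arm_command --plan '[[[0.02, 0, 0, 0, 0, 0], [0.04, 0, 0, 0, 0, 0]]]'

```text
time_s: 10.55
position: [0.5226, -0.232, 0.1595]
tool_rot: [[0.001, 0.695, 0.719], [-0.001, 0.719, -0.695], [-1.0, 0.0, 0.002]]
ft_force: [-1.8, -0.0, 9.8]
grip_width: 0.0252
```

Tang is on the slot's edge (contact at TCP 0.1597, as predicted for the medium). Sweep with a light push.

Request:
arm_command --plan '[[[-0.01, 0.002, 0, -0.21, 0, 0], [-0.01, 0.003, 0, -0.42, 0, 0], [-0.01, 0.005, 0, -0.63, 0, 0], [-0.01, 0.006, 0, -0.84, 0, 0], [-0.01, 0.008, 0, -1.05, 0, 0], [-0.01, 0.01, 0, -1.26, 0, 0], [-0.01, 0.011, 0, -1.47, 0, 0], [-0.01, 0.013, 0, -1.67, 0, 0]]]'

```text
time_s: 11.35
position: [0.523, -0.2316, 0.1595]
tool_rot: [[0.002, 0.559, 0.829], [-0.001, 0.829, -0.559], [-1.0, 0.0, 0.002]]
ft_force: [-0.5, 1.5, 5.2]
grip_width: 0.0253
```

```bash
python3 -c "from h import *; st()"
```

```text
t 11.35 yaw -33.97 tcp [ 0.523  -0.2316  0.1595] axis [ 0.5215 -0.2306] err units yz [-0.005 -0.01 ] F [-0.5  1.5  5.2] M [ 0.12  0.09 -0.05] q6 -91.8 flange h over mouth mm 13.2
```

Request:
arm_command --plan '[[[0, 0, 0, -0.21, 0, 0], [0, 0.002, 0, -0.42, 0, 0], [0, 0.003, 0, -0.63, 0, 0], [0, 0.005, 0, -0.84, 0, 0], [0, 0.006, 0, -1.05, 0, 0], [0, 0.008, 0, -1.26, 0, 0], [0, 0.01, 0, -1.47, 0, 0], [0, 0.012, 0, -1.67, 0, 0]]]'

```text
time_s: 12.15
position: [0.5232, -0.2314, 0.1595]
tool_rot: [[0.002, 0.406, 0.914], [-0.001, 0.914, -0.406], [-1.0, 0.0, 0.002]]
ft_force: [0.8, 0.1, 5.5]
grip_width: 0.0251
```

```bash
python3 -c "from h import *; st()"
```

```text
t 12.15 yaw -23.95 tcp [ 0.5232 -0.2314  0.1595] axis [ 0.5215 -0.2306] err units yz [-0.004 -0.013] F [0.8 0.1 5.5] M [ 0.11 -0.   -0.01] q6 -101.8 flange h over mouth mm 13.2
```

Request:
arm_command --plan '[[[0, 0, 0, -0.21, 0, 0], [0, 0.002, 0, -0.42, 0, 0], [0, 0.003, 0, -0.63, 0, 0], [0, 0.005, 0, -0.84, 0, 0], [0, 0.006, 0, -1.05, 0, 0], [0, 0.008, 0, -1.26, 0, 0], [0, 0.01, 0, -1.47, 0, 0], [0, 0.012, 0, -1.67, 0, 0]]]'

```text
time_s: 12.95
position: [0.5233, -0.2311, 0.1595]
tool_rot: [[0.002, 0.241, 0.971], [-0.001, 0.971, -0.241], [-1.0, -0.0, 0.002]]
ft_force: [-0.1, 0.6, 5.0]
grip_width: 0.0248
```

```bash
python3 -c "from h import *; st()"
```

```text
t 12.95 yaw -13.92 tcp [ 0.5233 -0.2311  0.1595] axis [ 0.5215 -0.2307] err units yz [-0.001 -0.014] F [-0.1  0.6  5. ] M [ 0.17 -0.07  0.01] q6 -111.8 flange h over mouth mm 13.2
```

Request:
arm_command --plan '[[[0, 0, 0, -0.21, 0, 0], [0, 0.002, 0, -0.42, 0, 0], [0, 0.003, 0, -0.63, 0, 0], [0, 0.005, 0, -0.84, 0, 0], [0, 0.006, 0, -1.05, 0, 0], [0, 0.008, 0, -1.26, 0, 0], [0, 0.01, 0, -1.47, 0, 0], [0, 0.012, 0, -1.67, 0, 0]]]'

```text
time_s: 13.75
position: [0.5233, -0.2308, 0.1594]
tool_rot: [[0.002, 0.068, 0.998], [-0.001, 0.998, -0.068], [-1.0, -0.001, 0.002]]
ft_force: [0.1, 0.4, 4.6]
grip_width: 0.025
```

```bash
python3 -c "from h import *; st()"
```

```text
t 13.75 yaw -3.89 tcp [ 0.5233 -0.2308  0.1594] axis [ 0.5215 -0.2307] err units yz [ 0.003 -0.013] F [0.1 0.4 4.6] M [ 0.12  0.   -0.08] q6 -121.8 flange h over mouth mm 13.1
```

Request:
arm_command --plan '[[[0, 0, 0, -0.21, 0, 0], [0, 0.002, 0, -0.42, 0, 0], [0, 0.003, 0, -0.63, 0, 0], [0, 0.005, 0, -0.84, 0, 0], [0, 0.006, 0, -1.05, 0, 0], [0, 0.008, 0, -1.26, 0, 0], [0, 0.01, 0, -1.47, 0, 0], [0, 0.012, 0, -1.67, 0, 0]]]'

```text
time_s: 14.55
position: [0.5232, -0.2305, 0.1591]
tool_rot: [[0.001, -0.107, 0.994], [-0.001, 0.994, 0.107], [-1.0, -0.001, 0.001]]
ft_force: [0.0, 1.0, 5.3]
grip_width: 0.0251
```

```bash
python3 -c "from h import *; st()"
```

```text
t 14.55 yaw 6.14 tcp [ 0.5232 -0.2305  0.1591] axis [ 0.5215 -0.2307] err units yz [ 0.005 -0.01 ] F [0.  1.  5.3] M [ 0.08 -0.06 -0.01] q6 -131.8 flange h over mouth mm 12.8
```

Request:
arm_command --plan '[[[0, 0, 0, -0.21, 0, 0], [0, 0.002, 0, -0.42, 0, 0], [0, 0.003, 0, -0.63, 0, 0], [0, 0.005, 0, -0.84, 0, 0], [0, 0.006, 0, -1.05, 0, 0], [0, 0.008, 0, -1.26, 0, 0]]]'

```text
time_s: 15.15
position: [0.523, -0.2301, 0.1587]
tool_rot: [[0.0, -0.237, 0.971], [0.0, 0.971, 0.237], [-1.0, 0.0, 0.0]]
ft_force: [0.4, 1.2, 4.4]
grip_width: 0.025
```

```bash
python3 -c "from h import *; st()"
```

```text
t 15.15 yaw 13.72 tcp [ 0.523  -0.2301  0.1587] axis [ 0.5213 -0.2305] err units yz [-0.003 -0.003] F [0.4 1.2 4.4] M [ 0.38 -0.2   0.  ] q6 -139.3 flange h over mouth mm 12.4
```

Request:
arm_command --plan '[[[0.02, 0, 0, 0, 0, 0], [0.03, 0, 0, 0, 0, 0]]]'

```text
time_s: 15.35
position: [0.5231, -0.2301, 0.1583]
tool_rot: [[0.001, -0.236, 0.972], [0.0, 0.972, 0.236], [-1.0, -0.0, 0.001]]
ft_force: [-0.1, 2.2, 9.3]
grip_width: 0.0251
```

```bash
python3 -c "from h import *; st()"
```

```text
t 15.35 yaw 13.67 tcp [ 0.5231 -0.2301  0.1583] axis [ 0.5214 -0.2305] err units yz [-0.003 -0.007] F [-0.1  2.2  9.3] M [ 0.51 -0.05 -0.03] q6 -139.3 flange h over mouth mm 12.0
```

Request:
arm_command --plan '[[[0, 0, 0, -0.21, 0, 0], [0, 0.002, 0, -0.42, 0, 0], [0, 0.003, 0, -0.63, 0, 0], [0, 0.005, 0, -0.84, 0, 0]]]'

```text
time_s: 15.75
position: [0.5228, -0.2303, 0.1573]
tool_rot: [[-0.0, -0.322, 0.947], [-0.0, 0.947, 0.322], [-1.0, -0.0, -0.0]]
ft_force: [1.3, -1.0, -1.8]
grip_width: 0.0253
```

```bash
python3 -c "from h import *; st()"
```

```text
t 15.75 yaw 18.76 tcp [ 0.5228 -0.2303  0.1573] axis [ 0.5211 -0.2309] err units yz [0.009 0.007] F [ 1.3 -1.  -1.8] M [-0.3  -0.45 -0.01] q6 -144.4 flange h over mouth mm 11.0
```

The tang is dropping in at about 19°. Press down in small steps.

Request:
arm_command --plan '[[[0.03, 0, 0, 0, 0, 0], [0.06, 0, 0, 0, 0, 0], [0.08, 0, 0, 0, 0, 0]]]'

```text
time_s: 16.05
position: [0.5229, -0.2303, 0.1558]
tool_rot: [[0.0, -0.32, 0.948], [-0.0, 0.948, 0.32], [-1.0, -0.0, -0.0]]
ft_force: [0.8, -1.0, 2.7]
grip_width: 0.0253
```

```bash
python3 -c "from h import *; st()"
```

```text
t 16.05 yaw 18.65 tcp [ 0.5229 -0.2303  0.1558] axis [ 0.5212 -0.2309] err units yz [0.011 0.004] F [ 0.8 -1.   2.7] M [-0.37 -0.14  0.07] q6 -144.3 flange h over mouth mm 9.5
```

Request:
arm_command --plan '[[[0.03, 0.005, 0, -0.1, 0, 0], [0.06, 0.005, 0, -0.2, 0, 0], [0.08, 0.01, 0, -0.2, 0, 0]]]'

```text
time_s: 16.35
position: [0.5229, -0.2301, 0.1539]
tool_rot: [[0.0, -0.34, 0.94], [-0.001, 0.94, 0.34], [-1.0, -0.001, 0.0]]
ft_force: [1.3, -2.9, 2.2]
grip_width: 0.0249
```

```bash
python3 -c "from h import *; st()"
```

```text
t 16.35 yaw 19.89 tcp [ 0.5229 -0.2301  0.1539] axis [ 0.5212 -0.2307] err units yz [0.003 0.   ] F [ 1.3 -2.9  2.2] M [-0.61 -0.27  0.06] q6 -145.5 flange h over mouth mm 7.6
```

Request:
arm_command --plan '[[[0.03, -0.01, 0, 0, 0, 0], [0.06, -0.01, 0, 0, 0, 0], [0.09, -0.01, 0, 0, 0, 0]]]'

```text
time_s: 16.65
position: [0.523, -0.2302, 0.1518]
tool_rot: [[0.001, -0.34, 0.941], [-0.0, 0.941, 0.34], [-1.0, -0.0, 0.0]]
ft_force: [0.5, -1.0, 5.0]
grip_width: 0.0253
```

```bash
python3 -c "from h import *; st()"
```

```text
t 16.65 yaw 19.86 tcp [ 0.523  -0.2302  0.1518] axis [ 0.5213 -0.2308] err units yz [ 0.008 -0.002] F [ 0.5 -1.   5. ] M [-0.36 -0.2   0.08] q6 -145.5 flange h over mouth mm 5.5
```

Request:
arm_command --plan '[[[0.02, 0, 0, 0, 0, 0], [0.04, 0, 0, 0, 0, 0]]]'

```text
time_s: 16.85
position: [0.5231, -0.2302, 0.1512]
tool_rot: [[0.001, -0.34, 0.941], [-0.001, 0.941, 0.34], [-1.0, -0.001, 0.001]]
ft_force: [0.4, -0.9, 10.4]
grip_width: 0.025
```

Request:
arm_command --plan '[[[0.01, 0, 0, 0, 0, 0], [0.01, 0, 0, 0, 0, 0], [0.01, 0, 0, 0, 0, 0]]]'

```text
time_s: 17.15
position: [0.5231, -0.2302, 0.1512]
tool_rot: [[0.001, -0.34, 0.941], [-0.001, 0.941, 0.34], [-1.0, -0.001, 0.001]]
ft_force: [-0.3, -1.7, 8.9]
grip_width: 0.0248
```

```bash
python3 -c "from h import *; st()"
```

```text
t 17.15 yaw 19.86 tcp [ 0.5231 -0.2302  0.1512] axis [ 0.5214 -0.2308] err units yz [ 0.01  -0.004] F [-0.3 -1.7  8.9] M [-0.23  0.08  0.1 ] q6 -145.5 flange h over mouth mm 4.9
```

Stopped at 0.1512, exactly 8.5 mm below the edge contact. A small wiggle under the same push checks that it is fully home.

Request:
arm_command --plan '[[[0.01, -0.01, 0, 0.15, 0, 0], [0.01, -0.01, 0, 0.15, 0, 0], [0.01, -0.01, 0, -0.2, 0, 0], [0.01, -0.01, 0, -0.2, 0, 0], [0.01, -0.01, 0, 0, 0, 0], [0.01, -0.01, 0, 0, 0, 0]]]'

```text
time_s: 17.75
position: [0.5231, -0.2302, 0.1512]
tool_rot: [[0.001, -0.339, 0.941], [-0.0, 0.941, 0.339], [-1.0, -0.001, 0.001]]
ft_force: [-1.2, -0.0, 12.0]
grip_width: 0.0252
```

```bash
python3 -c "from h import *; st()"
```

```text
t 17.75 yaw 19.84 tcp [ 0.5231 -0.2302  0.1512] axis [ 0.5214 -0.2308] err units yz [ 0.012 -0.006] F [-1.2 -0.  12. ] M [0.02 0.2  0.09] q6 -145.5 flange h over mouth mm 4.9
```

Request:
arm_command --plan '[[[-0.03, 0, 0, 0, 0, 0], [-0.04, 0, 0, 0, 0, 0]]]' --newtons 20

```text
time_s: 17.95
position: [0.523, -0.2302, 0.1512]
tool_rot: [[0.0, -0.34, 0.941], [0.0, 0.941, 0.34], [-1.0, -0.0, 0.0]]
ft_force: [0.3, -1.2, 3.6]
grip_width: 0.0252
```

Request:
arm_command --plan '[[[0, 0, 0, 0, 0, 0], [0, 0, 0, 0, 0, 0], [0, 0, 0, 0, 0, 0], [0, 0, 0, 0, 0, 0], [0, 0, 0, 0, 0, 0], [0, 0, 0, 0, 0, 0], [0, 0, 0, 0, 0, 0], [0, 0, 0, 0, 0, 0]]]' --jaw 0

```text
time_s: 18.75
position: [0.523, -0.2304, 0.1511]
tool_rot: [[-0.0, -0.34, 0.941], [0.0, 0.941, 0.34], [-1.0, 0.0, -0.0]]
ft_force: [0.6, 0.5, -0.1]
grip_width: 0.0852
```

Request:
arm_command --plan '[[[-0.3, 0, 0, 0, 0, 0], [-0.7, 0, 0, 0, 0, 0], [-1.2, 0, 0, 0, 0, 0], [-1.8, 0, 0, 0, 0, 0], [-2.5, 0, 0, 0, 0, 0], [-3.2, 0, 0, 0, 0, 0], [-4, 0, 0, 0, 0, 0], [-4.8, 0, 0, 0, 0, 0], [-5.6, 0, 0, 0, 0, 0], [-6, 0, 0, 0, 0, 0]]]'

```text
time_s: 19.75
position: [0.5231, -0.2304, 0.3038]
tool_rot: [[0.003, -0.34, 0.941], [-0.002, 0.941, 0.34], [-1.0, -0.003, 0.002]]
ft_force: [-0.4, -0.3, 0.2]
grip_width: 0.0854
```

```bash
python3 - <<'E'
from h import *
st(); d=snap('wrist','pics/w3.png'); e=snap('side','pics/s3.png')
m=[.5212,-.2306]
print('flange underside centre',proj(d,m+[.115]),'nut top',proj(d,m+[.166]),'nut top if 8.5 up',proj(d,m+[.1745]))
print('side nut top',proj(e,m+[.166]))
a=cv2.imread('pics/w3.png')[90:290,200:440]; u,v=proj(e,m+[.13]).astype(int); b=cv2.imread('pics/s3.png')[v-50:v+50,u-50:u+50]
o=np.zeros((600,800,3),np.uint8); o[:400,:480]=cv2.resize(a,(480,400),interpolation=2); o[:320,480:]=cv2.resize(b,(320,320),interpolation=2); cv2.imwrite('pics/c5.png',o)
E
```

```text
t 19.75 yaw 19.86 tcp [ 0.5231 -0.2304  0.3038] axis [ 0.5215 -0.2311] err units yz [ 0.021 -0.003] F [-0.4 -0.3  0.2] M [-0.   -0.02 -0.03] q6 -145.5 flange h over mouth mm 157.5
flange underside centre [323.11085311 212.66783083] nut top [323.20799964 229.92866483] nut top if 8.5 up [323.22773788 233.43572289]
side nut top [337.1773227  171.03384243]
```

View pics/c5.png

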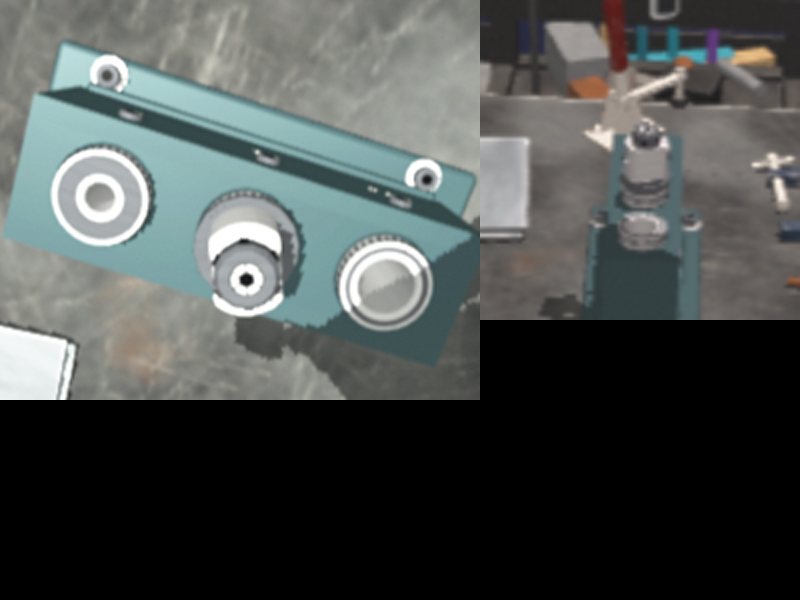

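The chuck stands upright in the middle socket. Its nut is at pixel (323,229.5); the prediction was (323.2,229.9) if home and row 233.4 if still on the edge. The gripper is clear, so I'm handing in.

```bash
python3 -c "
from h import *
print(workorder.close_job())"
```

```text
the job is handed in; nothing more can be done
None
```

The collet chuck from the single bracket is now fully home in the medium (middle) socket, released, and the job is handed in at about 20 s on the robot's clock.

- **Choice of socket:** With the chuck lifted, the flange-to-tip length was about 29 px in the side view, against 29.6 px expected for the medium shank. The shank width was a coarser reading but also fitted medium best.
- **Fit:** The tang met the slot's edge at the expected height, and I turned it from −44° under a push of about 9 N. It dropped in at about 19°, and I pressed it home with up to about 16 N for a moment, just over the suggested 15 N.
- **Last checks:**
  - The chuck stopped hard 8.5 mm below the edge contact, with the flange about 4.9 mm above the mouth (5 mm expected), and a small wiggle under the push moved it no further.
  - The final wrist picture shows it upright, with the nut within half a pixel of its home position.
  - The gripper was open and about 15 cm higher, with no force on the wrist.
- **Disagreement:** Between about −4° and +14° the tool sank roughly 1 mm before the clear drop. I took this as the tang starting to enter the slot. The final height agreed with home, so nothing seems to have slipped.

I never touched the double bracket or the look-alikes, but the final crops did not include them.

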